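# Open the check-valve nipple with the vent coupler

### The arm

A 7-joint arm with a two-finger parallel gripper is mounted at the origin on a cart in front of the work surface, level with it; the furniture and walls round the work are solid. World frame = base frame: x ahead of the robot, y to its left, z up, the work surface at z = 0. Lengths are in m, angles in rad, forces in N, time in s.
With the tool pointing down it reaches from about 0.425 to 0.925 m from the base axis. Payload 6.8 kg.
Tool frame: the origin (TCP) lies midway between the tips of the shut fingers; the grasp point (between the pads) lies 19 mm behind it; z points along the fingers, y is the line along which they close (so a half turn about z gives the same grasp; the last joint's range is limited). The gripper opens to 88 mm and grips with 3 to 60 N. Pads are 20 mm wide; open, the fingers measure 115 mm over their backs; the gripper's body (75 mm by 178 mm) begins 61 mm behind the grasp point.
Start: joints at [1.049, 0.477, 0.022, 1.555, -0.011, 1.109, -0.083], TCP at [0.271, -0.618, 0.223] pointing down, gripper open.
Joint ranges: [-2.96, 2.96], [-0.34, 2.1], [-1.41, 1.46], [0.24, 2.44], [-1.37, 4.51], [0.17, 1.92], [-2.96, 2.96]. Speed limits (rad/s): [2.39, 2.39, 3.14, 3.14, 3.14, 3.14, 3.14].

### API

Orientations are given as a unit quaternion [w, x, y, z].
In Python, from station import read_state, get_image, hand_in, find_in, silhouettes, pinpoint gives the robot as it stands.
- The arm moves only by the tool step_arm, never from a script. Its arguments are lists of equal length, an entry for each row: "linear": the shift along the tool's x, y, z in mm, a list of three; "roll": the turn about the tool's z in degrees. In form: {"linear": [[dx, dy, dz], ...], "roll": [roll, ...]}. A call has 1 to 20 rows; each row is the pose to reach, as a shift and turn from the pose commanded when the call began, along the tool's axes at that moment; what a row does not reach only later rows make up. A row lasts 1/8 s, in which the tool goes at most 62.5 mm and 10.7 degrees, less where a joint would pass 70% of its speed; a pose out of reach is approached as far as the arm can. A call with a gripper value outside its range is refused whole. "gripper" is the opening, from -1 (shut) to 1 (fully open), set as the call begins (left out, the last holds). The fingers move at their own pace and stop on an object; "squeeze" is the grip in N (left out, the last holds). Time passes only in rows, so rows that repeat a pose let the fingers close. It gives the time, the measured TCP pose, the force, the opening and the grip force at its end, in the units of the state.
- read_state(): the state, without advancing time (a new reading comes with each control period).
- get_image(name): name is "side" or "top" or "wrist"; returns a dict with "img" (480x640x3 uint8, blue, green, red), "camera_matrix" (3x3 intrinsics, pixels), "k1" (the pictures are not rectified: a ray, as slopes to the right and down, at radius r is drawn at 1 + k1 r^2 times it, then the intrinsics apply), "xyz" and "attitude" of the camera in the world; the wrist camera has in their place "tool_from_camera" (4x4, takes a point from camera to tool coordinates, whose origin is the TCP and whose axes are the flange's). Camera axes: x right, y down, z forward; pixel columns grow to the right and rows downward; lengths in m; the calibration is good to about 2 mm. A picture is of the moment at which its call begins: read the wrist's pose just before it. There is no depth.
- hand_in(): hands the job in; it is judged then, once.
Trained networks look in a picture, given as the dict that the camera call returned (one of the last four; its "shot" number tells which), for a name from the list of things; names that differ only in an ending like _2 or _b are one class to them, and where a whole thing is asked for, a point or a joint stands for the part that bears it (a point fixed in the world has none). Each returns a list of dicts, best first, with "conf" (0 to 1); they miss things now and then, are a little off and sometimes report something else, mostly with a low value. They report only what shows in the picture. A call takes as long as a camera call. They do not tell look-alikes from the thing itself.
- find_in(picture, label): "rect" ([left, top, width, height] in pixels, round what is visible of it).
- silhouettes(picture, label): "mask" (480x640 bool, what is visible of it) and "rect" ([left, top, width, height] in pixels, round what is visible of it).
- pinpoint(picture, label): "uv" ([column, row] in pixels: a listed point, or the origin of a listed thing).
The state is a dict: "time_s": time; "joints": joint angles; "joint_vel": joint speeds; "tau": joint torques, N m; "position": TCP position; "ee_rot": TCP orientation; "force": force on the tool from outside, world axes, zero at the start; "torque": the same for the moment, N m; "finger_gap": opening from 0.0 (shut) to 1.0 (fully open); "grasp_force": force on a finger pad.
Only numpy, scipy, OpenCV 4.12 (cv2) and the standard library are available. Lean on these libraries where they do the work, as an engineer would, in place of code of your own. Each camera call takes 0.05 s, during which the arm holds its last target. There are 200 camera calls.

### The job

Take the dust cap off the tilted nipple of the manifold block and nest it squarely over the matching spare cap that stands on the worktop. Then pick up the vent coupler, press it squarely onto the nipple until it snaps, push it on until it is fully home on the collar, and finish while the gripper is still holding it home against the valve's spring. Keep the spare cap standing and leave the other things alone.

Things in the scene. Friction and masses are not known exactly. Their poses are not given: they have to be found in the camera images.
- manifold: Fixed block: dark base plate 105 x 120 x 10 mm with an aluminium block 80 x 66 mm up to 52 mm high and a round boss 52 mm across that leans to local -x (towards the robot at yaw 0). Origin at the centre of the underside, z up. Cannot move.
- nipple: Fixed steel nipple on the boss, tilted 0.42 rad to the manifold's -x. Origin: centre of the top of its collar (33 mm across; boss face at z -6 mm); z out along it. Stem 17 mm across, bevelled tip at z 25.5 mm; two spring balls stand 3 mm out of its sides at local +y and -y, z 15 mm; valve pin to z 33 mm.
- dust_cap: White hollow plastic cap, 40 g, three round tiers: 41 mm across (z 0-24 mm), 33 mm (to 45), 25 mm, solid (to 66; grip here). Origin at the centre of its mouth, z to its closed top. Cavity 36 mm across to z 22 mm, then 28 mm to 43. Starts loose over the nipple, tilted with it, origin at nipple z -6 mm; clear after 45 mm along the axis.
- spare_cap: Loose cap of the same shape, 70 g, mouth down on the worktop. Origin at the centre of its mouth, z up. A cap nested fully over it has its origin 24 mm higher (its rim on this one's lower step), with 1.5 mm play all round.
- coupler: Loose steel coupler, 150 g, mouth down. Origin: centre of the mouth, z to its top. Sleeve 34 mm across to z 34.5 mm, square grip 24 x 24 mm (sides along x, y) to 76.5, barb 14 mm across to 92. Socket: lip 20 mm across, 3 mm thick, then 26 mm across to 26.5 deep. Mouth above nipple origin: meets balls at 18 mm, snapped at 8 (about 6 N), meets pin at 6.5, fully home 0.
- poppet (a joint): Travel of the valve pin into the nipple, m: 0 sprung out, 0.0065 with the coupler fully home, 0.0075 at its stop. Spring: 4 N at 0, and 1 N more for each mm. It pushes the coupler back when the push is let go.
- pawl_left (a joint): Spring ball at the nipple's local +y: 0 sprung out, 0.0015 pushed in by the lip, 0.003 at its stop, m.
- pawl_right (a joint): Spring ball at the nipple's local -y: as pawl_left.
- timer: White digital timer, 64 x 64 x 20 mm, a bystander. Origin at the centre of its underside.
- amber_vial: Brown glass vial, 44 mm across, 76 mm high, a bystander. Origin at the centre of its underside.
- marker: Marker pen, 17 x 128 x 17 mm, lying, a bystander. Origin under its middle.
There are look-alikes about, which are no part of the job. What is shaped like the dust_cap but green or red is not meant.

How it is judged:
On the way, in this order (a step that is already met when the one before it is completed fails the run):
1. the dust cap is nested over the spare cap and released (horizontal distance between dust_cap and spare_cap below 0.005 m and z of dust_cap in the frame of spare_cap below 0.0275 m and angle between the z axis of dust_cap and the z axis of spare_cap, either way round below 0.12 rad and angle between spare_cap's own z axis and vertical below 0.1 rad and contact force between the fingers and dust_cap below 0.1 N), for 0.2 s.
2. the coupler is snapped onto the nipple: its lip is past both balls, which are sprung out again, and it sits squarely (z of coupler in the frame of nipple between -0.003 and 0.0095 m and x of coupler in the frame of nipple between -0.004 and 0.004 m and y of coupler in the frame of nipple between -0.004 and 0.004 m and angle between the z axis of coupler and the z axis of nipple, either way round below 0.12 rad and value of joint each of pawl_left, pawl_right below 0.0009 m), for 0.05 s.
At the end, for the whole second after the job is handed in: Coupler snapped on (balls less than 0.9 mm in), within 0.12 rad and 4 mm of the nipple's axis, held by the fingers (1 N or more) with the pin at least 5 mm in. Dust cap nested on the upright spare (5 mm, 0.12 rad, mouths less than 27.5 mm apart in height), the dust cap not touched (all of step 1 and all of step 2 and value of joint poppet above 0.005 m and contact force between the fingers and coupler above 1 N and height (world z) of spare_cap below 0.004 m); the arm keeps its last pose, push and grip.
It fails at once if the spare cap is toppled or lifted (angle between spare_cap's own z axis and vertical above 0.5 rad or height (world z) of spare_cap above 0.03 m).
It fails at once if a bystander (timer, vial, marker) is moved by more than 3 cm (distance of any of timer, amber_vial, marker from where it was at the start of the episode above 0.03 m).
It also fails if it takes over 50 s, if anything falls off the work surface, if the arm or the gripper's body presses on something with over 40 N, if the wrist force passes 120 N, or if a joint passes its speed limit or range.

## Working session

There is one attempt and no reset: what is moved stays moved. The work goes in short steps, Python scripts to look and compute and a tool call to move; the robot and the scene stay as the last step left them, time stands still between calls to the robot, and variables do not carry over. Pictures are saved under pics/ and viewed, at most 10 in all, crops included, and the job is handed in when it is done.

Besides the shell and the picture viewer there is one more tool, called after "Request:" as name([rows], argument=value, ...), one row to a line, values as JSON. step_arm: Moves the arm, as the interface text tells. Its arguments: {"type":"object","properties":{"linear":{"type":"array","items":{"type":"array","items":{"type":"number"}}},"roll":{"type":"array","items":{"type":"number"}},"gripper":{"type":"number"},"squeeze":{"type":"number"}},"required":["linear","roll"]}

```bash
ls; mkdir -p pics; python3 - <<'E'
from station import *
import cv2,numpy as np
s=read_state();print(s)
for n in ["side","top"]:
    p=get_image(n);cv2.imwrite(f"pics/{n}0.png",p["img"]);print(n,p["camera_matrix"],p["k1"],p["xyz"],p["attitude"])
    for l in ["manifold","nipple","dust_cap","spare_cap","coupler","timer","amber_vial","marker"]:
        print(l,[(np.round(d["uv"]),round(d["conf"],2)) for d in pinpoint(p,l)],[(np.round(d["rect"]),round(d["conf"],2)) for d in find_in(p,l)])
E
```

```text
pics
{'time_s': 0.0, 'joints': array([ 1.04891872,  0.47779659,  0.02233452,  1.55642191, -0.01152035,
        1.10931424, -0.0831249 ]), 'joint_vel': array([ 8.69419792e-04,  1.61411396e-03,  1.74771206e-04, -4.20150413e-04,
       -6.41778791e-05,  1.83555996e-03,  1.96913821e-04]), 'tau': array([ 6.75882402e-04, -5.82856393e+01,  1.53469048e+00, -2.72611856e+01,
       -5.43676643e-02,  1.70430407e-02,  2.27026480e-04]), 'position': array([ 0.27115237, -0.61749061,  0.22169646]), 'ee_rot': array([-8.73354091e-04,  9.78675102e-01,  2.05412326e-01, -2.41518670e-04]), 'force': array([-0.15957897, -0.52555753, -0.70017699]), 'torque': array([ 0.00104925,  0.01293686, -0.01436912]), 'grasp_force': 0.0, 'finger_gap': 1.001384208951112}
side [[502.06993221   0.         311.14862976]
 [  0.         502.06993221 239.34732942]
 [  0.           0.           1.        ]] 0.04464224271196648 [ 0.41427488 -1.32929407  0.82443082] [-0.48900625  0.86950097 -0.05878049  0.0372265 ]
manifold [(array([310., 301.]), 0.82)] [(array([246., 222.,  12.,  22.]), 0.7), (array([290., 279.,  42.,  41.]), 0.6
[... 1087 characters left out ...]
 256.]), 0.72), (array([423., 243.]), 0.68), (array([154., 287.]), 0.67), (array([434., 198.]), 0.48)] [(array([486., 263.,  18.,  12.]), 0.79), (array([422., 242.,  19.,  17.]), 0.64), (array([415., 192.,  22.,  17.]), 0.57), (array([384., 248.,  15.,  16.]), 0.54)]
spare_cap [(array([283., 293.]), 0.65), (array([390., 252.]), 0.17)] []
coupler [(array([222., 295.]), 0.51)] [(array([216., 290.,  11.,   9.]), 0.59)]
timer [(array([359., 211.]), 0.92)] [(array([348., 201.,  28.,  19.]), 0.58)]
amber_vial [(array([454., 276.]), 0.63)] [(array([447., 266.,  18.,   9.]), 0.72)]
marker [(array([153., 290.]), 0.53)] [(array([129., 282.,  43.,   8.]), 0.52), (array([348., 200.,  28.,  21.]), 0.19)]
```

View pics/side0.png

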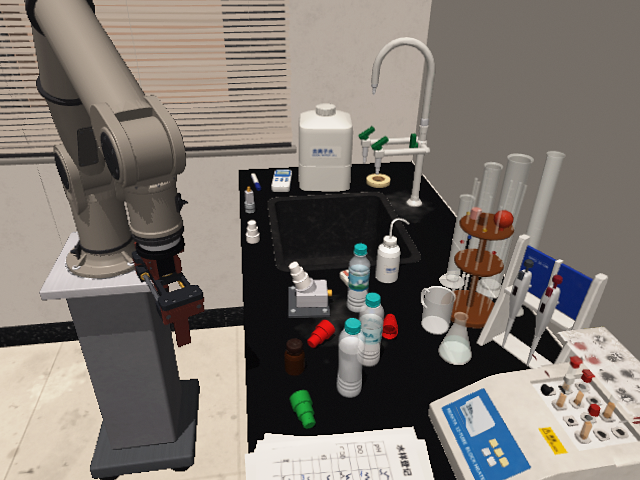

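View pics/top0.png

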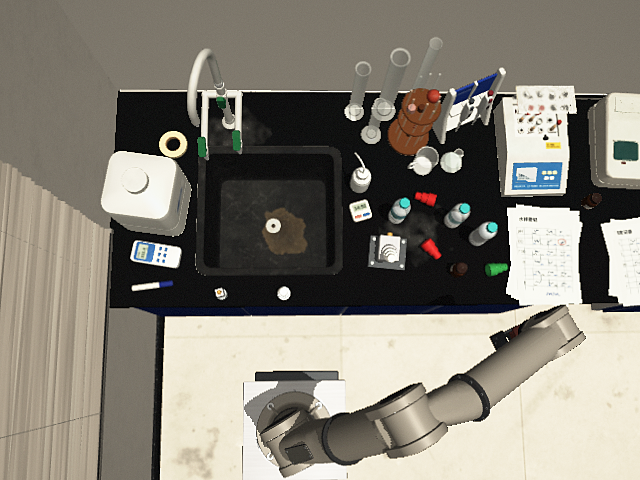

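The side view shows the manifold with its white cap at about (305,285), the spare cap at (252,232) and the coupler at (250,200). In the top view, where x is up, they are at (388,250), (284,293) and (221,293).

```bash
cat > h.py <<'E'
from station import *
import numpy as np,cv2
from scipy.spatial.transform import Rotation as R
from scipy.optimize import least_squares
def q(w): return R.from_quat([w[1],w[2],w[3],w[0]])
def cam(p,s=None):
    if "xyz" in p: return np.array(p["xyz"]),q(p["attitude"]).as_matrix()
    T=np.array(p["tool_from_camera"]);Rt=q(s["ee_rot"]).as_matrix()
    return s["position"]+Rt@T[:3,3],Rt@T[:3,:3]
def ray(p,uv,s=None):
    K=np.array(p["camera_matrix"]);m=[(uv[0]-K[0,2])/K[0,0],(uv[1]-K[1,2])/K[1,1]]
    m=np.array(m);u=m.copy()
    for _ in range(10): u=m/(1+p["k1"]*(u@u))
    c,Rc=cam(p,s);d=Rc@np.r_[u,1];return c,d/np.linalg.norm(d)
def atz(p,uv,z,s=None):
    c,d=ray(p,uv,s);return c+d*(z-c[2])/d[2]
def proj(p,X,s=None):
    c,Rc=cam(p,s);X=np.atleast_2d(X);v=(X-c)@Rc;u=v[:,:2]/v[:,2:];r2=(u**2).sum(1,keepdims=True)
    u=u*(1+p["k1"]*r2);K=np.array(p["camera_matrix"]);return u*[K[0,0],K[1,1]]+[K[0,2],K[1,2]]
def tri(rs):
    A=sum(np.eye(3)-np.outer(d,d) for c,d in rs);b=sum((np.eye(3)-np.outer(d,d))@c for c,d in rs)
    return np.linalg.solve(A,b)
E
python3 - <<'E'
from h import *
np.set_printoptions(precision=3,suppress=True)
a=get_image("side");b=get_image("top")
for n,u,v in [("manifold",(310,301),(385,254)),("spare",(252,241),(283,293)),("coupler",(249,214),(222,295))]:
    print(n,atz(a,u,0),atz(b,v,0))
print("captop",tri([ray(a,(295,265)),ray(b,(389,253))]))
print("wrist",get_image("wrist")["tool_from_camera"])
K=get_image("top")
big=cv2.resize(b["img"][170:320,200:500],None,fx=2.6,fy=2.6,interpolation=2)
sm=cv2.resize(a["img"][170:330,230:350],None,fx=2.4375,fy=2.4375,interpolation=2)
cv2.imwrite("pics/c.png",big)
E
```

```text
manifold [ 0.562 -0.294  0.   ] [ 0.55 -0.3   0.  ]
spare [0.423 0.028 0.   ] [0.425 0.032 0.   ]
coupler [0.42  0.208 0.   ] [0.42  0.226 0.   ]
captop [ 0.528 -0.296  0.119]
wrist [[-0.    -0.961 -0.276  0.075]
 [ 1.    -0.    -0.001  0.   ]
 [ 0.001 -0.276  0.961 -0.163]
 [ 0.     0.     0.     1.   ]]
```

View pics/c.png

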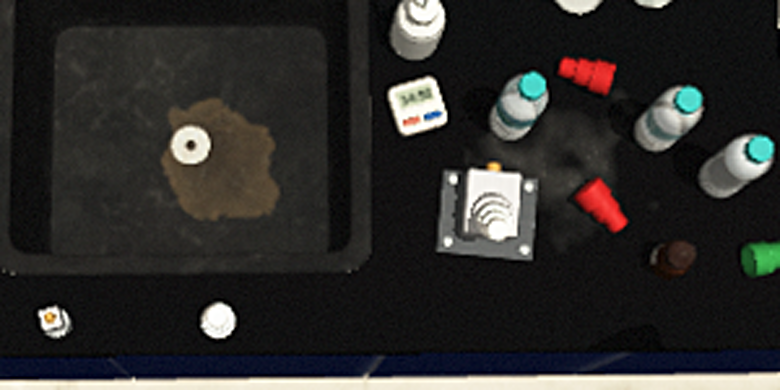

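Request:
step_arm([
  [0, 0, -40],
  [100, -50, -80],
  [150, -75, -80],
  [200, -100, -80],
  [250, -125, -80],
  [300, -150, -80],
  [340, -170, -80],
  [375, -185, -80],
  [375, -185, -80],
  [375, -185, -80],
  [375, -185, -80],
], roll=[0, 8, 16, 24, 31, 31, 31, 31, 31, 31, 31], gripper=1)

```text
time_s: 3.28
position: [0.5392, -0.2997, 0.3027]
ee_rot: [0.0, 0.998, -0.065, -0.0]
force: [1.2, 0.0, 0.8]
finger_gap: 1.004
grasp_force: 0.0
```

```bash
python3 - <<'E'
from h import *
np.set_printoptions(precision=3,suppress=True)
s=read_state();w=get_image("wrist");print(s["position"],s["ee_rot"],s["time_s"])
cv2.imwrite("pics/w1.png",w["img"])
np.save("s1.npy",s,allow_pickle=True);np.save("w1.npy",w,allow_pickle=True)
for l in ["manifold","dust_cap","nipple"]:
    print(l,[(d["uv"],d["conf"]) for d in pinpoint(w,l)])
X=np.array([.555,-.297,0]);print(proj(w,X,s))
E
```

```text
[ 0.539 -0.3    0.303] [ 0.     0.998 -0.065 -0.   ] 3.275
manifold [([323.7, 181.5], 0.76)]
dust_cap [([324.6, 200.3], 0.96), ([427.4, 144.1], 0.79), ([607.7, 202.8], 0.65)]
nipple []
[[318.733 181.617]]
```

View pics/w1.png

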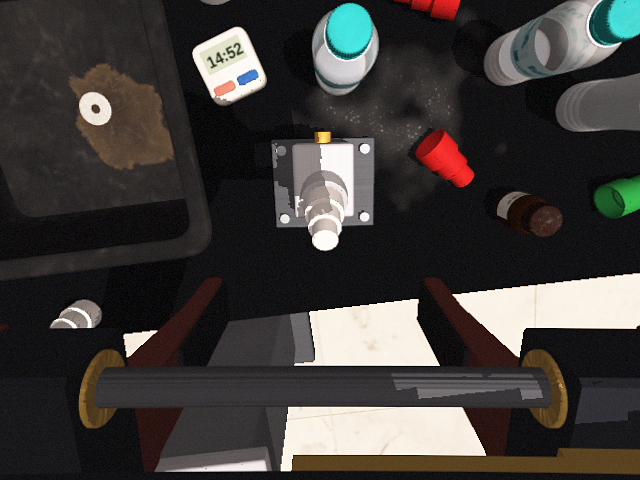

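The wrist view shows the plate corners at (272,139), (373,137), (373,226) and (277,228), and the white cap top at (325,240). I'll fit the plate for yaw, then the cap silhouette in the wrist and side views.

```bash
cat >> h.py <<'E'
CAP=[(0,.0205),(.024,.0205),(.024,.0165),(.045,.0165),(.045,.0125),(.066,.0125)]
COU=[(0,.017),(.0345,.017),(.0345,.0145),(.0765,.0145),(.0765,.007),(.092,.007)]
def outline(p,s,o,ax,prof):
    ax=ax/np.linalg.norm(ax);e=np.cross(ax,[0,1,0.1]);e/=np.linalg.norm(e);f=np.cross(ax,e)
    t=np.linspace(0,2*np.pi,40)[:,None];m=np.zeros((480,640),np.uint8)
    for i in range(0,len(prof),2):
        P=np.vstack([o+ax*z+r*(np.cos(t)*e+np.sin(t)*f) for z,r in prof[i:i+2]])
        u=proj(p,P,s);cv2.fillConvexPoly(m,cv2.convexHull((u*16).round().astype(np.int32)),1,shift=4)
    return m
def fitmask(views,o0,axf,x0,prof=CAP):
    # views: (p,s,mask); params: o offset(3) + axis params
    ds=[cv2.GaussianBlur(m.astype(np.float32),(0,0),1.5) for p,s,m in views]
    def c(x): return sum(np.abs(cv2.GaussianBlur(outline(p,s,o0+x[:3]/1000,axf(x[3:]),prof).astype(np.float32),(0,0),1.5)-d).sum()/d.sum() for (p,s,m),d in zip(views,ds))
    from scipy.optimize import minimize
    n=len(x0);S=np.vstack([x0]+[np.array(x0)+np.eye(n)[i]*(8 if i<3 else .15) for i in range(n)])
    r=minimize(c,x0,method="Nelder-Mead",options=dict(initial_simplex=S,maxiter=400))
    return o0+r.x[:3]/1000,r.x[3:],r.fun
E
cat > m1.py <<'E'
from h import *
np.set_printoptions(precision=4,suppress=True)
s=np.load("s1.npy",allow_pickle=True).item();w=np.load("w1.npy",allow_pickle=True).item()
px=np.array([(272,139),(373,137),(373,226),(277,228)])
L=np.array([[.0525,.06,.01],[.0525,-.06,.01],[-.0525,-.06,.01],[-.0525,.06,.01]])
def f(x): return (proj(w,R.from_euler("z",x[2]).apply(L)+[x[0],x[1],0],s)-px).ravel()
r=least_squares(f,[.555,-.297,-.12]);print("manifold",r.x,r.fun)
yaw=r.x[2]
a=get_image("side");w2=get_image("wrist");s=read_state()
V=[]
for p,st,box in [(w2,s,(325,200)),(a,None,(300,275))]:
    ms=silhouettes(p,"dust_cap")
    for d in ms: print(d["rect"],round(d["conf"],2),d["mask"].sum())
    near=[d for d in ms if abs(d["rect"][0]+d["rect"][2]/2-box[0])<25 and abs(d["rect"][1]+d["rect"][3]/2-box[1])<25]
    if near: V.append((p,st,near[0]["mask"]))
axf=lambda t:R.from_euler("z",yaw+(t[0] if len(t) else 0)).apply([-np.sin(.42),0,np.cos(.42)])
print(len(V))
o0=np.array([.552,-.296,.058])
for vs in (V,V[:1]):
    o,t,c=fitmask(vs,o0,axf,[0,0,0]);print("cap",o,c,"top",o+.066*axf(t), "local",R.from_euler("z",-yaw).apply(o-[r.x[0],r.x[1],0]))
print(axf([]))
E
python3 m1.py
```

```text
manifold [ 0.5527 -0.3028 -0.1066] [-1.3123  0.6243  1.7549  0.0347  0.4979 -0.4194 -0.9759 -0.145 ]
[413.8, 130.3, 60.3, 56.7] 0.87 1879
[396.0, 0.7, 66.7, 18.5] 0.82 839
[593.1, 175.7, 46.9, 40.2] 0.81 1488
[310.0, 186.1, 32.6, 65.3] 0.74 1950
[293.3, 391.1, 22.3, 40.0] 0.91 637
[288.8, 263.1, 23.4, 27.2] 0.87 425
[307.4, 319.3, 28.3, 25.4] 0.87 399
[381.6, 313.3, 14.2, 20.6] 0.63 293
2
cap [ 0.5444 -0.3014  0.0613] 0.1756359040737152 top [ 0.5176 -0.2985  0.1216] local [-0.0084  0.0006  0.0613]
cap [ 0.5368 -0.3005  0.0394] 0.02456646040081978 top [ 0.5101 -0.2976  0.0997] local [-0.016   0.0006  0.0394]
[-0.4054  0.0434  0.9131]
```

Request:
step_arm([
  [0, 0, 50],
  [0, 0, 60],
  [30, 0, 60],
  [30, 0, 60],
], roll=[0, 0, 0, 0])

```text
time_s: 4.18
position: [0.5721, -0.3013, 0.2433]
ee_rot: [-0.0, 0.998, -0.063, 0.001]
force: [0.3, 0.7, 0.4]
finger_gap: 1.003
grasp_force: 0.0
```

```bash
cat > m2.py <<'E'
from h import *
np.set_printoptions(precision=4,suppress=True)
yaw=-.1066
s1=np.load("s1.npy",allow_pickle=True).item();w1=get_image("wrist")
s=read_state();V=[]
a=get_image("side");t=get_image("top")
axf=lambda t:R.from_euler("z",yaw).apply([-np.sin(t[0] if len(t) else .42),0,np.cos(t[0] if len(t) else .42)])
o0=np.array([.542,-.3005,.055])
for p,st in [(w1,s),(a,None),(t,None)]:
    ms=silhouettes(p,"dust_cap");c=proj(p,[.532,-.299,.08],st)[0]
    near=sorted(ms,key=lambda d:np.hypot(d["rect"][0]+d["rect"][2]/2-c[0],d["rect"][1]+d["rect"][3]/2-c[1]))
    if near: d=near[0];V.append((p,st,d["mask"]));print(d["rect"],d["conf"],d["mask"].sum())
    for z in (.04,.05,.06): 
        m=outline(p,st,np.array([.5368+(z-.0394)*.35,-.3005,z]),axf([]),CAP);ys,xs=np.nonzero(m);print("  pred",z,xs.min(),ys.min(),np.ptp(xs),np.ptp(ys),m.sum())
for vs in (V,V[:1],V[:2],V[1:2],[V[0],V[2]]):
    print(fitmask(vs,o0,axf,[0,0,0]))
i=w1["img"][100:340,200:460];i=cv2.resize(i,None,fx=2,fy=2)
m=cv2.resize(a["img"][240:340,250:370],None,fx=4,fy=4);out=np.zeros((480,1000,3),np.uint8);out[:480,:520]=i;out[:400,520:1000]=m
cv2.imwrite("pics/c2.png",cv2.resize(out,(800,384)))
E
python3 m2.py
```

```text
[305.7, 229.9, 43.1, 78.1] 0.97 2847
  pred 0.04 305 228 43 75 2648
  pred 0.05 304 227 44 77 2811
  pred 0.06 303 226 45 80 2996
[287.8, 263.9, 22.7, 25.2] 0.87 342
  pred 0.04 285 269 23 28 410
  pred 0.05 287 265 22 28 415
  pred 0.06 288 262 23 28 420
[424.1, 241.5, 20.4, 19.1] 0.52 185
  pred 0.04 381 250 13 15 181
  pred 0.05 381 248 14 15 182
  pred 0.06 381 246 14 16 190
(array([ 0.5425, -0.3014,  0.0638]), array([], dtype=float64), np.float64(2.2879350185394287))
(array([ 0.5372, -0.301 ,  0.0525]), array([], dtype=float64), np.float64(0.01672295853495598))
(array([ 0.5427, -0.3014,  0.0638]), array([], dtype=float64), np.float64(0.2940429449081421))
(array([ 0.5462, -0.2954,  0.0579]), array([], dtype=float64), np.float64(0.19005848467350006))
(array([ 0.5394, -0.3012,  0.0605]), array([], dtype=float64), np.float64(2.0358762741088867))
```

View pics/c2.png

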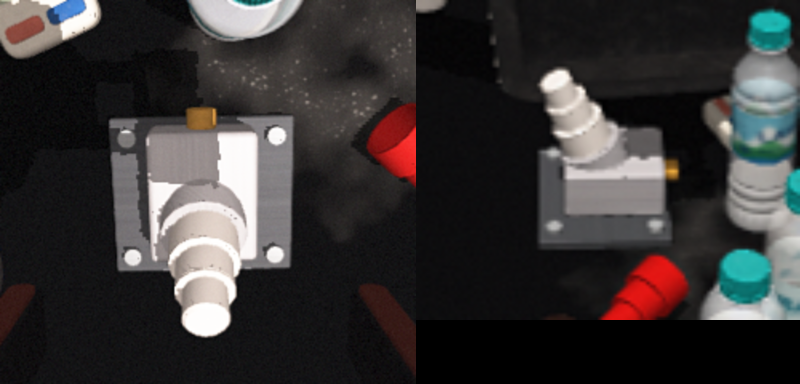

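The crops show the cap tilted to -x on its boss. The fits agree to about 4 mm: origin near (0.540,-0.301,0.057), yaw -0.107. I'll descend to the top tier and grip.

Request:
step_arm([
  [-53, 5, 0],
  [-53, 5, 50],
  [-53, 5, 100],
  [-53, 5, 125],
  [-53, 5, 137],
  [-53, 5, 137],
  [-53, 5, 137],
], roll=[-1, -1, -1, -1, -1, -1, -1])

```text
time_s: 5.35
position: [0.5178, -0.3004, 0.1071]
ee_rot: [0.0, 0.998, -0.055, 0.001]
force: [-0.1, -0.8, -0.4]
finger_gap: 1.002
grasp_force: 0.0
```

```bash
python3 - <<'E'
from h import *
p=get_image("side");w=get_image("wrist")
i=cv2.resize(p["img"][200:350,220:380],None,fx=3.2,fy=3.2,interpolation=2);o=np.zeros((480,1024,3),np.uint8);o[:480,:512]=i;o[:384,512:]=cv2.resize(w["img"],(512,384));cv2.imwrite("pics/g.png",cv2.resize(o,(800,375)))
E
```

```text
(no output)
```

View pics/g.png

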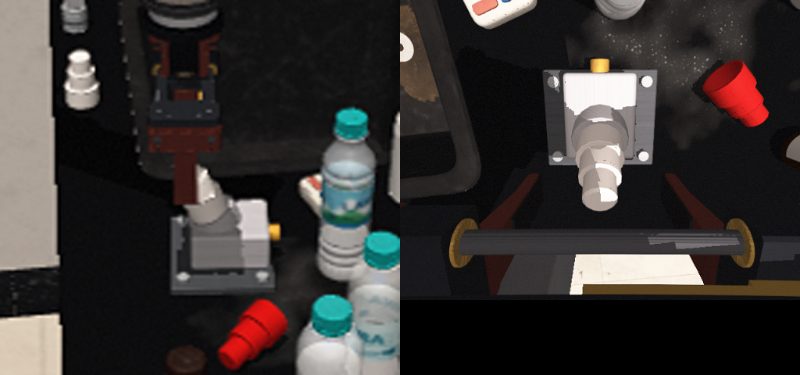

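Side crop: the near finger tip is at about (294,281) in full-image pixels and the cap top is to its right, so the cap may lie further in +x. I'll check with one combined fit.

```bash
python3 - <<'E'
from h import *
np.set_printoptions(precision=4,suppress=True)
yaw=-.1066
s=read_state();w=get_image("wrist");a=get_image("side")
s1=np.load("s1.npy",allow_pickle=True).item();w1=np.load("w1.npy",allow_pickle=True).item()
Rt=q(s["ee_rot"]).as_matrix()
for dx in(-.01,.01): print("finger pred",proj(a,s["position"]+Rt@[dx,.0575,0]),)
axf=lambda t:R.from_euler("z",yaw).apply([-np.sin(.42),0,np.cos(.42)])
o0=np.array([.542,-.3005,.055])
c=proj(w,[.53,-.299,.08],s)[0]
ms=silhouettes(w,"dust_cap");print([ (d["rect"],d["conf"]) for d in ms],c)
d=min(ms,key=lambda d:np.hypot(d["rect"][0]+d["rect"][2]/2-c[0],d["rect"][1]+d["rect"][3]/2-c[1]))
print(fitmask([(w,s,d["mask"])],o0,axf,[0,0,0]))
for x,z in [(.537,.052),(.541,.057),(.546,.060)]:
    m=outline(w,s,np.array([x,-.301,z]),axf([]),CAP);ys,xs=np.nonzero(m);print(x,z,xs.min(),ys.min(),np.ptp(xs),np.ptp(ys), (m>0).sum(), d["mask"].sum(),((m>0)&d["mask"]).sum())
E
```

```text
finger pred [[288.7926 283.7414]]
finger pred [[297.1257 283.6285]]
[([279.6, 195.1, 78.7, 140.4], 0.74), ([486.9, 96.7, 103.2, 107.4], 0.63)] [317.4682 256.3958]
(array([ 0.5399, -0.3011,  0.0567]), array([], dtype=float64), np.float64(0.01081045251339674))
0.537 0.052 282 201 76 135 8363 8813 8343
0.541 0.057 280 195 78 139 8835 8813 8631
0.546 0.06 278 187 80 141 9141 8813 8137
```

Close-range fit: (0.5399,-0.3011,0.0567), so the grip position is right. Lower 3 mm and close.

Request:
step_arm([
  [0, 0, 3],
  [0, 0, 3],
  [0, 0, 3],
  [0, 0, 3],
  [0, 0, 3],
  [0, 0, 3],
  [0, 0, 3],
  [0, 0, 3],
], roll=[0, 0, 0, 0, 0, 0, 0, 0], gripper=-1, squeeze=15)

```text
time_s: 6.6
position: [0.517, -0.2998, 0.1027]
ee_rot: [-0.0, 0.998, -0.055, 0.0]
force: [-0.3, 0.3, 0.4]
finger_gap: 0.349
grasp_force: 15.0
```

Request:
step_arm([
  [0, 0, 0],
  [0, 0, 0],
  [0, 0, -5],
  [0, 0, -5],
], roll=[0, 0, 0, 0], gripper=0)

```text
time_s: 7.1
position: [0.5173, -0.3002, 0.1083]
ee_rot: [0.0, 0.998, -0.055, 0.001]
force: [0.8, 0.1, 0.3]
finger_gap: 0.498
grasp_force: 0.0
```

Request:
step_arm([
  [0, 0, 0],
  [0, 0, 0],
  [0, 0, 0],
  [0, 0, 0],
  [0, 0, 0],
], roll=[0, 0, 0, 0, 0], gripper=-1, squeeze=15)

```text
time_s: 7.72
position: [0.5169, -0.2999, 0.1076]
ee_rot: [-0.0, 0.998, -0.055, -0.0]
force: [0.0, 0.7, -1.2]
finger_gap: 0.278
grasp_force: 15.0
```

Request:
step_arm([
  [-4.1, 0, -9.1],
  [-8.1, 0, -18.3],
  [-12.2, 0, -27.4],
  [-16.3, 0, -36.5],
  [-20.4, 0, -45.7],
  [-24.4, 0, -54.8],
  [-24.4, 0, -80],
  [-24.4, 0, -100],
  [-24.4, 0, -100],
], roll=[0, 0, 0, 0, 0, 0, 0, 0, 0])

```text
time_s: 8.85
position: [0.4935, -0.2977, 0.2093]
ee_rot: [0.001, 0.998, -0.055, 0.002]
force: [0.1, -0.6, -0.2]
finger_gap: 0.277
grasp_force: 15.0
```

```bash
python3 - <<'E'
from h import *
np.set_printoptions(precision=4,suppress=True)
s=read_state();p=get_image("side");w=get_image("wrist")
c=proj(p,s["position"])[0].astype(int);print(c,s["position"],s["finger_gap"])
i=cv2.resize(p["img"][c[1]-70:c[1]+90,c[0]-80:c[0]+80],(384,384),interpolation=2);o=np.zeros((384,800,3),np.uint8);o[:384,:384]=i;o[:312,384:]=cv2.resize(w["img"],(416,312));cv2.imwrite("pics/g2.png",o)
E
```

```text
[282 234] [ 0.4935 -0.2977  0.2093] 0.27735285342991967
```

View pics/g2.png

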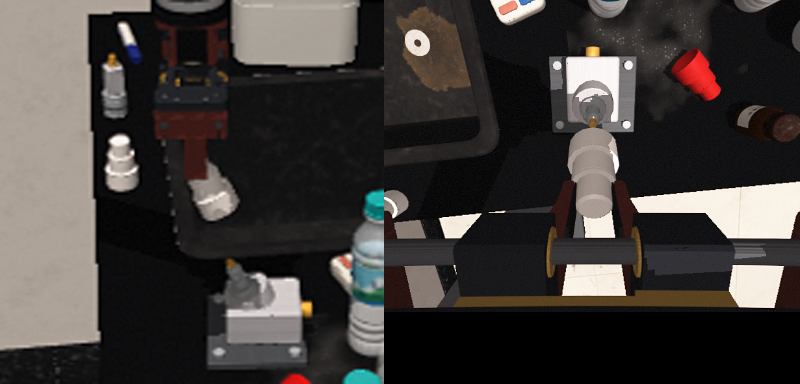

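The cap is held at its tilt (side crop, about (210,195)), and the nipple with its pin is bare. I'll set the cap down on the free worktop near (0.445,-0.12) so it rocks upright, then regrip it vertically.

Request:
step_arm([
  [-30, -50, 0],
  [-60, -100, 0],
  [-92, -150, 0],
  [-92, -171, 30],
  [-92, -171, 80],
  [-92, -171, 120],
  [-92, -171, 140],
  [-92, -171, 147],
  [-92, -171, 149.5],
  [-92, -171, 149.5],
], roll=[0, 0, 0, 0, 0, 0, 0, 0, 0, 0])

```text
time_s: 10.2
position: [0.4204, -0.1173, 0.0586]
ee_rot: [0.0, 0.998, -0.055, 0.0]
force: [-0.1, 0.7, -0.8]
finger_gap: 0.277
grasp_force: 15.0
```

```bash
python3 - <<'E'
from h import *
np.set_printoptions(precision=4,suppress=True)
s=read_state();t=get_image("top");w=get_image("wrist");print(s["position"],s["force"],s["joints"],atz(t,(270,276),0),atz(t,(270,306),0))
E
```

```text
[ 0.4204 -0.1173  0.0586] [-0.0561  0.7003 -0.7561] [ 0.2542  0.3507 -0.146   2.2351  0.0943  0.5603 -1.6435] [0.4799 0.0735 0.    ] [0.3835 0.073  0.    ]
```

Request:
step_arm([
  [0, 0, 0],
  [0, 0, 0],
  [0, 0, 0],
  [0, 0, 0],
  [0, 0, -30],
  [0, 0, -60],
  [0, 0, -110],
  [0, 0, -110],
  [0, 0, -110],
], roll=[0, 0, 0, 0, 0, 0, 0, 0, 0], gripper=1)

```text
time_s: 11.42
position: [0.4196, -0.1172, 0.1678]
ee_rot: [0.0, 0.998, -0.055, -0.0]
force: [-0.9, -0.6, -1.3]
finger_gap: 0.998
grasp_force: 0.0
```

```bash
cat > m3.py <<'E'
from h import *
import sys
np.set_printoptions(precision=4,suppress=True)
# usage: label x y prof  -> fit upright-ish thing
lab,x,y=sys.argv[1],float(sys.argv[2]),float(sys.argv[3]);prof=COU if lab=="coupler" else CAP
s=read_state();w=get_image("wrist");o0=np.array([x,y,0.])
c=proj(w,[x,y,.03],s)[0]
ms=[]
for l in (lab,"spare_cap","dust_cap")[:1 if lab=="coupler" else 3]: ms+=silhouettes(w,l)
print(c,[(d["rect"],round(d["conf"],2)) for d in ms],s["position"],s["ee_rot"])
d=min(ms,key=lambda d:np.hypot(d["rect"][0]+d["rect"][2]/2-c[0],d["rect"][1]+d["rect"][3]/2-c[1]))
axf=lambda t:np.array([t[0],t[1],1])
from scipy.optimize import minimize
def run(free):
    f=lambda z:np.r_[z[:2],0,z[2:]] if free else np.r_[z[:2],0,0,0]
    m0=cv2.GaussianBlur(d["mask"].astype(np.float32),(0,0),1.5)
    def cost(z):
        v=f(z);return np.abs(cv2.GaussianBlur(outline(w,s,o0+v[:3]/1000,axf(v[3:]),prof).astype(np.float32),(0,0),1.5)-m0).sum()/m0.sum()
    n=4 if free else 2
    S=np.vstack([np.zeros(n)]+[np.eye(n)[i]*(10 if i<2 else .15) for i in range(n)])
    r=minimize(cost,np.zeros(n),method="Nelder-Mead",options=dict(initial_simplex=S,maxiter=300))
    v=f(r.x);return o0+v[:3]/1000,v[3:],r.fun
print("upright",run(False));print("free tilt",run(True))
if len(sys.argv)>4: cv2.imwrite(sys.argv[4],w["img"])
E
python3 m3.py dust_cap .445 -.12 pics/w4.png
```

```text
[322.7022 195.6969] [([592.6, 15.5, 21.3, 19.7], 0.18), ([103.8, 213.0, 74.9, 60.2], 0.73), ([592.6, 15.5, 21.3, 19.7], 0.18)] [ 0.4196 -0.1172  0.1678] [ 0.0001  0.9985 -0.0549 -0.0001]
upright (array([ 0.4518, -0.1232,  0.    ]), array([0., 0.]), np.float64(1.7193442583084106))
free tilt (array([0.0872, 0.2051, 0.    ]), array([ 1.186 , -0.9574]), np.float64(1.0))
```

View pics/w4.png

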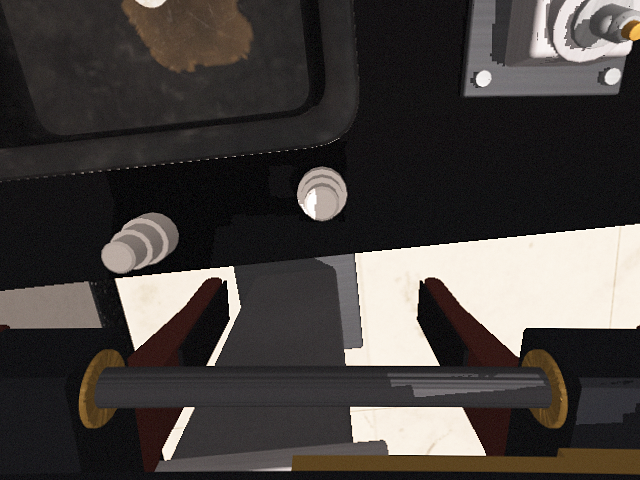

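The cap stands upright at about (322,193); the spare is at (140,243). The network missed the cap, so I'll fit it from a brightness mask, and the spare from its silhouette.

```bash
cat > m4.py <<'E'
from h import *
from scipy.optimize import minimize
def thr(img,box,t=70):
    m=np.zeros(img.shape[:2],np.uint8);x0,y0,x1,y1=box
    m[y0:y1,x0:x1]=img[y0:y1,x0:x1].max(2)>t
    n,l,st,_=cv2.connectedComponentsWithStats(m);k=1+np.argmax(st[1:,4]);return l==k
def fit(p,s,mask,o0,prof=CAP):
    m0=cv2.GaussianBlur(mask.astype(np.float32),(0,0),1.2)
    def cost(z): return np.abs(cv2.GaussianBlur(outline(p,s,o0+np.r_[z[:2],0]/1000,np.array([0,0,1.]),prof).astype(np.float32),(0,0),1.2)-m0).sum()/m0.sum()
    r=minimize(cost,[0,0],method="Nelder-Mead",options=dict(initial_simplex=[[0,0],[8,0],[0,8]]))
    return o0+np.r_[r.x,0]/1000,r.fun
E
python3 - <<'E'
from m4 import *
np.set_printoptions(precision=4,suppress=True)
s=read_state();w=get_image("wrist")
m=thr(w["img"],(280,155,365,228));print(m.sum(),cv2.boundingRect(m.astype(np.uint8)))
print("cap",fit(w,s,m,np.array([.445,-.12,0])))
ms=[d for d in silhouettes(w,"spare_cap")+silhouettes(w,"dust_cap") if abs(d["rect"][0]-103)<20]
print("spare",fit(w,s,ms[0]["mask"],np.array([.425,.03,0])), s["position"],s["ee_rot"])
E
```

```text
2123 (297, 166, 51, 55)
cap (array([ 0.4455, -0.1192,  0.    ]), np.float64(0.050871413201093674))
spare (array([0.422 , 0.0329, 0.    ]), np.float64(0.0681532770395279)) [ 0.4192 -0.117   0.167 ] [-0.0002  0.9985 -0.0548 -0.0012]
```

Request:
step_arm([
  [26, -1, 50],
  [26, -1, 95],
  [26, -1, 112],
  [26, -1, 118],
  [26, -1, 118],
], roll=[0, 0, 0, 0, 0])

```text
time_s: 12.4
position: [0.4461, -0.119, 0.0502]
ee_rot: [-0.0, 0.998, -0.055, -0.0]
force: [-0.4, -0.4, -0.7]
finger_gap: 1.001
grasp_force: 0.0
```

Request:
step_arm([
  [0, 0, 0],
  [0, 0, 0],
  [0, 0, 0],
  [0, 0, 0],
  [0, 0, 0],
  [0, 0, 0],
], roll=[0, 0, 0, 0, 0, 0], gripper=-1, squeeze=15)

```text
time_s: 13.15
position: [0.4459, -0.119, 0.0502]
ee_rot: [-0.0, 0.998, -0.055, -0.0]
force: [0.3, -0.2, 0.8]
finger_gap: 0.352
grasp_force: 0.0
```

Request:
step_arm([
  [0, 0, 0],
  [0, 0, 0],
  [0, 0, -30],
  [0, 0, -70],
  [0, 0, -105],
  [-8, -40, -105],
  [-8, -75, -105],
  [-8, -75, -105],
  [-8, -75, -105],
], roll=[0, 0, 0, 0, 0, 0, 0, 0, 0])

```text
time_s: 14.28
position: [0.4459, -0.0441, 0.155]
ee_rot: [0.0, 0.998, -0.055, -0.0]
force: [0.3, 0.5, -1.4]
finger_gap: 0.28
grasp_force: 15.0
```

```bash
python3 - <<'E'
from m4 import *
np.set_printoptions(precision=4,suppress=True)
s=read_state();w=get_image("wrist");a=get_image("side");print(s["position"],s["ee_rot"],s["finger_gap"])
ms=silhouettes(w,"spare_cap")+silhouettes(w,"dust_cap")
for d in ms:
    print(d["rect"],round(d["conf"],2),fit(w,s,d["mask"],np.array([.422,.033,0])))
print(proj(w,[.422,.033,.03],s))
# held cap: predicted outline vs thresholded
o=np.array([s["position"][0],s["position"][1],s["position"][2]-.0502])
m=outline(w,s,o,np.array([0,0,1.]),CAP);print("held pred",cv2.boundingRect(m))
cv2.imwrite("pics/w5.png",w["img"])
E
```

```text
[ 0.4459 -0.0441  0.155 ] [ 0.0002  0.9985 -0.0549 -0.0002] 0.27991482104469045
[202.9, 237.0, 59.6, 68.9] 0.67 (array([0.4228, 0.0323, 0.    ]), np.float64(0.07412739098072052))
[287.6, 233.7, 72.7, 106.5] 0.93 (array([ 0.4876, -0.0484,  0.    ]), np.float64(1.4091378450393677))
[[230.3789 269.8042]]
held pred (284, 230, 78, 112)
```

View pics/w5.png

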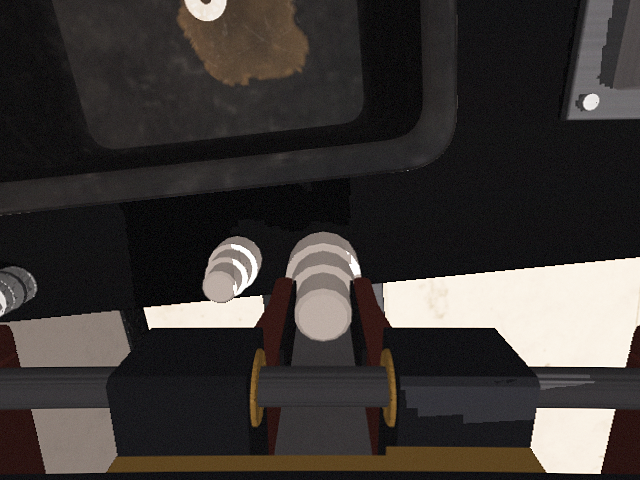

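The held cap is upright in the grip (about (323,285)) and the spare stands at (232,270). I'll check the held-cap offset with the same fit so camera bias cancels.

```bash
python3 - <<'E'
from m4 import *
np.set_printoptions(precision=4,suppress=True)
s=read_state();w=get_image("wrist")
o=np.array([s["position"][0],s["position"][1],s["position"][2]-.0502])
d=max(silhouettes(w,"dust_cap"),key=lambda d:d["conf"]);print(d["rect"])
print("held",fit(w,s,d["mask"],o),"tcp",s["position"])
m=thr(w["img"],(190,225,268,303),80);print(cv2.boundingRect(m.astype(np.uint8)),fit(w,s,m,np.array([.4225,.0325,0])))
mm=outline(w,s,np.array([.4225,.0325,0]),np.array([0,0,1.]),CAP);print(cv2.boundingRect(mm))
E
```

```text
[285.7, 231.7, 71.8, 109.0]
held (array([ 0.4466, -0.0448,  0.1048]), np.float64(0.17240788042545319)) tcp [ 0.446  -0.0446  0.155 ]
(193, 236, 71, 67) (array([0.4212, 0.0332, 0.    ]), np.float64(0.11589983105659485))
(201, 235, 62, 69)
```

Request:
step_arm([
  [-15, -40, 0],
  [-32.5, -74, 0],
  [-32.5, -74, 0],
  [-32.5, -74, 0],
  [-32.5, -74, 0],
], roll=[0, 0, 0, 0, 0])

```text
time_s: 15.2
position: [0.4223, 0.0324, 0.1551]
ee_rot: [0.0, 0.998, -0.056, 0.0]
force: [0.1, 0.3, -0.7]
finger_gap: 0.277
grasp_force: 15.0
```

Request:
step_arm([
  [0, -0.4, 30],
  [0, -0.4, 52],
  [0, -0.4, 57],
  [0, -0.4, 59],
  [0, -0.4, 61],
  [0, -0.4, 62],
  [0, -0.4, 63],
  [0, -0.4, 64],
], roll=[0, 0, 0, 0, 0, 0, 0, 0])

```text
time_s: 16.2
position: [0.4222, 0.0339, 0.0913]
ee_rot: [-0.0, 0.998, -0.055, 0.0]
force: [-0.9, -0.7, -0.3]
finger_gap: 0.283
grasp_force: 15.0
```

Request:
step_arm([
  [0, 0, 2],
  [0, 0, 4],
  [0, 0, 6],
  [0, 0, 8],
  [0, 0, 10],
  [0, 0, 12],
  [0, 0, 14],
  [0, 0, 15.5],
  [0, 0, 15.5],
], roll=[0, 0, 0, 0, 0, 0, 0, 0, 0])

```text
time_s: 17.32
position: [0.422, 0.0339, 0.0755]
ee_rot: [0.0, 0.998, -0.055, -0.0]
force: [0.5, -0.4, -0.9]
finger_gap: 0.277
grasp_force: 15.0
```

Request:
step_arm([
  [0, 0, 1],
  [0, 0, 2],
  [0, 0, 2],
], roll=[0, 0, 0])

```text
time_s: 17.7
position: [0.4225, 0.0339, 0.074]
ee_rot: [0.0, 0.998, -0.055, 0.0]
force: [-0.8, -1.5, 5.3]
finger_gap: 0.279
grasp_force: 15.0
```

Request:
step_arm([
  [0, 0, 2],
  [0, 0, 2],
  [0, 0, 2],
  [0, 0, 2],
  [0, 0, -40],
  [0, 0, -90],
  [0, 0, -110],
  [0, 0, -110],
], roll=[0, 0, 0, 0, 0, 0, 0, 0], gripper=1)

```text
time_s: 18.7
position: [0.4231, 0.034, 0.1849]
ee_rot: [-0.0, 0.998, -0.055, 0.002]
force: [0.4, -0.5, 0.4]
finger_gap: 1.002
grasp_force: 0.0
```

```bash
python3 - <<'E'
from m4 import *
np.set_printoptions(precision=4,suppress=True)
s=read_state();w=get_image("wrist");print(s["position"],s["time_s"])
np.save("s6.npy",s,allow_pickle=True);np.save("w6.npy",w,allow_pickle=True)
N=[(0,.0205)]+[(.024,.0205)]+[(z+.024,r) for z,r in CAP]
for l in ("spare_cap","dust_cap"):
  for d in silhouettes(w,l): print(l,d["rect"],round(d["conf"],2),fit(w,s,d["mask"],np.array([.422,.033,0]),N))
print(cv2.boundingRect(outline(w,s,np.array([.422,.033,0]),np.array([0,0,1.]),N)))
print([(d["rect"],d["conf"],atz(w,np.array(d["rect"][:2])+[d["rect"][2]/2,d["rect"][3]/2],.045,s)) for d in find_in(w,"coupler")])
E
```

```text
[0.4231 0.034  0.1849] 18.7
dust_cap [298.0, 200.0, 50.6, 61.8] 0.73 (array([0.422 , 0.0338, 0.    ]), np.float64(0.1366594433784485))
(299, 195, 52, 66)
[([44.3, 226.2, 90.9, 60.2], 0.56, array([0.4193, 0.229 , 0.045 ]))]
```

Nesting seated with a 5 N bump at the expected height. Next the coupler.

Request:
step_arm([
  [0, -60, 0],
  [2, -120, 0],
  [2, -175, 0],
  [2, -182, 0],
  [2, -182, 0],
  [2, -182, 0],
], roll=[0, 0, 0, 0, 0, 0])

```text
time_s: 19.65
position: [0.4438, 0.2126, 0.183]
ee_rot: [0.001, 0.998, -0.056, -0.001]
force: [0.1, 0.1, 1.3]
finger_gap: 1.001
grasp_force: 0.0
```

```bash
python3 - <<'E'
from m4 import *
np.set_printoptions(precision=4,suppress=True)
s=read_state();w=get_image("wrist");print(s["position"],s["ee_rot"],s["joints"])
np.save("s7.npy",s,allow_pickle=True);np.save("w7.npy",w,allow_pickle=True)
for d in silhouettes(w,"coupler"): print(d["rect"],round(d["conf"],2),fit(w,s,d["mask"],np.array([.42,.22,0]),COU));r=d["rect"]
d=silhouettes(w,"coupler")[0];r=np.array(d["rect"]).astype(int);cx,cy=r[0]+r[2]//2,r[1]+r[3]//2
y0=max(cy-70,0);x0=max(cx-90,0)
cv2.imwrite("pics/w7.png",cv2.resize(w["img"][y0:y0+140,x0:x0+180],None,fx=4,fy=4,interpolation=2));print(x0,y0)
E
```

```text
[0.4438 0.2126 0.183 ] [ 0.0008  0.9984 -0.056  -0.0005] [-0.2198  0.2534 -0.4089  2.0016  0.127   0.9124 -2.378 ]
[286.4, 224.9, 39.1, 63.4] 0.82 (array([0.4201, 0.2299, 0.    ]), np.float64(0.10429848730564117))
215 185
```

View pics/w7.png

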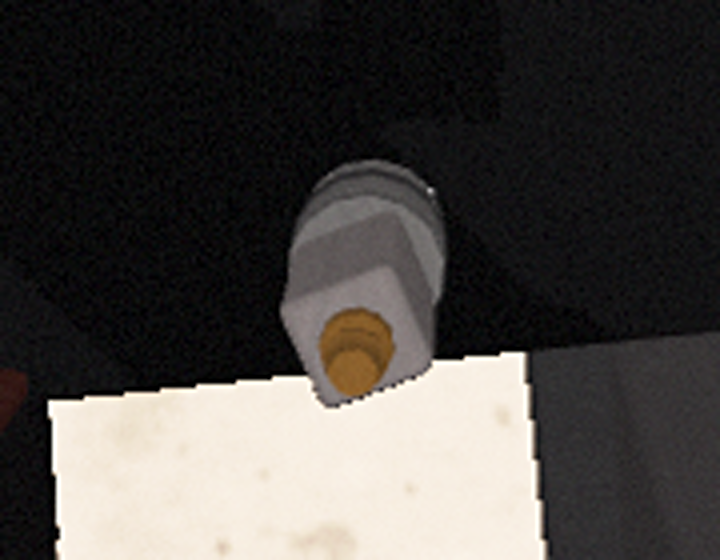

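The square's top corners are at crop (282,303), (392,265), (437,360) and (332,405), so the grip is turned about 20° relative to the tool.

```bash
python3 - <<'E'
from m4 import *
np.set_printoptions(precision=4,suppress=True)
s=np.load("s7.npy",allow_pickle=True).item();w=np.load("w7.npy",allow_pickle=True).item()
P=np.array([atz(w,(215+u/4,185+v/4),.0765,s) for u,v in [(282,303),(392,265),(437,360),(332,405)]])
c=P.mean(0);print(c);Rt=q(s["ee_rot"]).as_matrix()
T=(P-s["position"])@Rt;print(T)
for i in range(4):
    e=(T[(i+1)%4]-T[i])[:2];print(np.linalg.norm(e),np.degrees(np.arctan2(e[1],e[0])))
print("centre in tool mm",(T.mean(0)*1000), "fit (.4201,.2299) in tool",((np.array([.4201,.2299,.0765])-s["position"])@Rt)*1000)
E
```

```text
[0.4211 0.2282 0.0765]
[[-0.0181 -0.0278  0.1065]
 [-0.0107 -0.0072  0.1065]
 [-0.0295  0.0011  0.1065]
 [-0.0386 -0.0188  0.1065]]
0.02187422895078814 70.14734085823761
0.02059316447056205 156.06951584343022
0.02196135011622924 -114.58010353323994
0.02239810832842748 -23.56957265659716
centre in tool mm [-24.2299 -13.1674 106.4916] fit (.4201,.2299) in tool [-25.4043 -14.7288 106.4903]
```

Request:
step_arm([
  [-12, -7, 0],
  [-25, -14, 20],
  [-25, -14, 70],
  [-25, -14, 115],
  [-25, -14, 138],
  [-25, -14, 143.5],
  [-25, -14, 143.5],
], roll=[-10, -20, -23, -23, -23, -23, -23])

```text
time_s: 20.68
position: [0.4211, 0.2311, 0.0406]
ee_rot: [-0.0, 0.989, 0.145, 0.0]
force: [-0.6, -0.7, -0.6]
finger_gap: 0.998
grasp_force: 0.0
```

Request:
step_arm([
  [0, 0, 0],
  [0, 0, 0],
  [0, 0, 0],
  [0, 0, 0],
  [0, 0, 0],
  [0, 0, 0],
  [0, 0, 0],
  [0, 0, 0],
  [0, 0, 0],
], roll=[0, 0, 0, 0, 0, 0, 0, 0, 0], gripper=-1, squeeze=20)

```text
time_s: 21.8
position: [0.4207, 0.2311, 0.0401]
ee_rot: [0.0, 0.989, 0.145, -0.0]
force: [0.2, -0.6, 0.3]
finger_gap: 0.271
grasp_force: 20.0
```

Request:
step_arm([
  [0, 0, -40],
  [0, 0, -100],
  [0, 0, -150],
  [-10, 47, -160],
  [-23, 100, -160],
  [-36, 153, -160],
  [-48, 206, -160],
  [-60, 260, -160],
  [-73, 314, -160],
  [-85, 368, -160],
  [-98, 422, -160],
  [-108, 470, -160],
  [-116, 500, -160],
  [-120, 518, -160],
  [-120, 518, -160],
  [-120, 518, -160],
  [-120, 518, -160],
], roll=[0, 0, 0, 2, 4, 6, 8, 10, 12, 15, 18, 21, 22.8, 22.8, 22.8, 22.8, 22.8])

```text
time_s: 23.92
position: [0.455, -0.2977, 0.2002]
ee_rot: [-0.0, 0.999, -0.052, 0.0]
force: [0.2, 0.1, -1.6]
finger_gap: 0.274
grasp_force: 20.0
```

```bash
cat > m8.py <<'E'
from m4 import *
np.set_printoptions(precision=4,suppress=True)
s=read_state();w=get_image("wrist");s2=s;print(s["position"],s["ee_rot"],s["finger_gap"],s["grasp_force"])
NIP=[(-.006,.0165),(0,.0165),(0,.0085),(.0245,.0085),(.0245,.007),(.0255,.007)]
yaw=-.1066;axf=lambda t:R.from_euler("z",yaw).apply([-np.sin(.42),0,np.cos(.42)])
n0=np.array([.5371,-.3008,.0632]);
for l in ("nipple","manifold"): print(l,[(d["uv"],round(d["conf"],2)) for d in pinpoint(w,l)])
print("pred nipple o",proj(w,n0,s),"tip",proj(w,n0+.0255*axf([]),s),"pin",proj(w,n0+.033*axf([]),s))
for d in silhouettes(w,"nipple"): print(d["rect"],round(d["conf"],2),d["mask"].sum(),fitmask([(w,s,d["mask"])],n0,axf,[0,0,0],NIP))
m=outline(w,s,n0,axf([]),NIP);print("pred rect",cv2.boundingRect(m))
for d in silhouettes(w,"coupler"): print("coupler",d["rect"],round(d["conf"],2))
b=outline(w,s,s["position"]-[0,0,.0401],np.array([0,0,1.]),COU);print("held pred",cv2.boundingRect(b))
np.save("s8.npy",s,allow_pickle=True);np.save("w8.npy",w,allow_pickle=True)
E
python3 m8.py
```

```text
[ 0.455  -0.2977  0.2002] [-0.0003  0.9987 -0.0519  0.    ] 0.2742171545908687 19.998437762260437
nipple [([312.9, 118.7], 0.68)]
manifold [([317.1, 102.2], 0.73)]
pred nipple o [[315.5214 121.047 ]] tip [[314.9269 135.942 ]] pin [[314.7351 140.7419]]
[291.9, 93.9, 45.1, 51.3] 0.8 1620 (array([ 0.5395, -0.3008,  0.0515]), array([], dtype=float64), np.float64(0.027390170842409134))
pred rect (294, 96, 45, 52)
coupler [289.6, 243.9, 68.7, 121.2] 0.75
held pred (284, 240, 78, 145)
```

Request:
step_arm([
  [30, -3, 0],
  [74, -6, 10],
  [74, -6, 40],
  [74, -6, 40],
  [74, -6, 40],
], roll=[0, 0, 0, 0, 0])

```text
time_s: 24.8
position: [0.5287, -0.3017, 0.1609]
ee_rot: [0.0, 0.999, -0.053, 0.0]
force: [0.3, -0.3, -0.5]
finger_gap: 0.27
grasp_force: 20.0
```

```bash
cp s8.npy s8a.npy; cp w8.npy w8a.npy; python3 m8.py; cat > m9.py <<'E'
from m4 import *
np.set_printoptions(precision=4,suppress=True)
L=lambda f:np.load(f,allow_pickle=True).item()
yaw=-.1066;axf=lambda t:R.from_euler("z",yaw).apply([-np.sin(.42),0,np.cos(.42)])
sa=L("s8a.npy");wa=L("w8a.npy");w=get_image("wrist");s=read_state();a=get_image("side")
n0=np.array([.5385,-.3008,.065])
NIP=[(-.006,.0165),(0,.0165),(0,.0085),(.0245,.0085),(.0245,.007),(.0255,.007)]
ps=[ray(w,d["uv"],s) for d in pinpoint(w,"nipple")[:1]];print("now pinpoint",ps, proj(w,n0,s))
ps+=[ray(wa,(312.9,118.7),sa)]
if len(ps)>1: print("tri",tri(ps))
for d in pinpoint(a,"nipple")[:1]: print("side pinpoint",d["uv"],d["conf"],proj(a,n0)); ps.append(ray(a,d["uv"]));print("tri3",tri(ps))
for d in silhouettes(a,"nipple")[:1]: print("side mask",d["rect"],cv2.boundingRect(outline(a,None,n0,axf([]),NIP)))
E
python3 m9.py
```

```text
[ 0.5287 -0.3017  0.1609] [ 0.0002  0.9986 -0.0534  0.0002] 0.2704040287344865 19.9983948469162
nipple [([319.6, 226.5], 0.65)]
manifold [([317.8, 193.2], 0.87)]
pred nipple o [[320.1738 229.564 ]] tip [[319.9805 253.8694]] pin [[319.9177 261.7605]]
[295.7, 206.6, 47.0, 43.6] 0.68 1518 (array([ 0.5337, -0.3003,  0.0459]), array([], dtype=float64), np.float64(0.263995885848999))
pred rect (297, 205, 48, 58)
coupler [290.8, 246.5, 64.6, 118.9] 0.66
held pred (284, 240, 79, 145)
now pinpoint [(array([ 0.604 , -0.3097,  0.3237]), array([-0.2485,  0.043 , -0.9677]))] [[320.0952 228.7738]]
tri [ 0.5388 -0.2988  0.07  ]
side pinpoint [300.3, 281.0] 0.71 [[301.3111 283.098 ]]
tri3 [ 0.5379 -0.2986  0.0698]
side mask [244.4, 217.2, 14.7, 18.6] (294, 274, 15, 16)
```

Request:
step_arm([
  [0.5, -2, 15],
  [0.5, -2, 22],
  [0.5, -2, 26],
  [0.5, -2, 29],
  [0.5, -2, 31],
  [0.5, -2, 31],
], roll=[0, 0, 0, 0, 0, 0])

```text
time_s: 26.05
position: [0.5297, -0.2994, 0.1292]
ee_rot: [0.0, 0.999, -0.053, 0.0]
force: [0.2, -0.0, -1.7]
finger_gap: 0.275
grasp_force: 20.0
```

Probe down a few mm for contact.

Request:
step_arm([
  [0, 0, 1],
  [0, 0, 2],
], roll=[0, 0])

```text
time_s: 26.3
position: [0.53, -0.2995, 0.1275]
ee_rot: [0.0, 0.999, -0.053, 0.001]
force: [0.8, 0.6, -0.5]
finger_gap: 0.272
grasp_force: 20.0
```

Request:
step_arm([
  [0, 0, 1],
  [0, 0, 2],
], roll=[0, 0])

```text
time_s: 26.55
position: [0.5305, -0.2996, 0.1257]
ee_rot: [0.0, 0.999, -0.053, 0.001]
force: [2.4, -0.3, 1.5]
finger_gap: 0.274
grasp_force: 20.0
```

Contact pushes +x, so the lip is caught on the stem as expected. I'll loosen the grip to 8 N and swing the coupler about the stem tip to the nipple's tilt.

Request:
step_arm([
  [0, 0, -2],
  [0, 0, -2],
  [-4.1, 0, -1.8],
  [-8.2, 0, -1.4],
  [-12.3, 0, -0.6],
  [-16.3, 0, 0.4],
  [-20.3, 0, 1.7],
  [-24.1, 0, 3.2],
  [-25.5, 0, 3.8],
  [-25.5, 0, 3.8],
], roll=[0, 0, 0, 0, 0, 0, 0, 0, 0, 0], squeeze=8)

```text
time_s: 27.8
position: [0.5039, -0.2966, 0.1213]
ee_rot: [-0.0, 0.999, -0.053, -0.0]
force: [0.5, -0.8, -1.2]
finger_gap: 0.272
grasp_force: 8.0
```

```bash
cat > m10.py <<'E'
from m4 import *
from scipy.optimize import minimize
np.set_printoptions(precision=4,suppress=True)
s=read_state();w=get_image("wrist");a=get_image("side");print(s["position"],s["force"],s["finger_gap"])
yaw=-.1066;lx=R.from_euler("z",yaw).apply([1,0,0])
# rotated square grip -> use real square corners
def sq(p,st,M,th):
    ax=-np.sin(th)*lx+np.cos(th)*np.array([0,0,1]);ex=np.cos(th)*lx+np.sin(th)*np.array([0,0,1]);ey=np.cross(ax,ex)
    m=outline(p,st,M,ax,[COU[0],COU[1],COU[4],COU[5]])
    P=[M+ax*z+i*.012*ex+j*.012*ey for z in(.0345,.0765) for i in(-1,1) for j in(-1,1)]
    cv2.fillConvexPoly(m,cv2.convexHull((proj(p,np.array(P),st)*16).round().astype(np.int32)),1,shift=4);return m
ds=silhouettes(w,"coupler");print([(d["rect"],round(d["conf"],2)) for d in ds])
M0=np.array([.5304,-.2994,.0875])
for th in (0,.2,.42): print(th,cv2.boundingRect(sq(w,s,s["position"]+[0,0,.019]-.0591*np.array([-np.sin(th)*lx[0],-np.sin(th)*lx[1],np.cos(th)]),th)))
for d in ds[:1]:
    m0=cv2.GaussianBlur(d["mask"].astype(np.float32),(0,0),1.5)
    def cost(x):
        th=x[0];ax=-np.sin(th)*lx+np.cos(th)*np.array([0,0,1]);M=s["position"]+[0,0,.019]-(.0591+x[1]/1000)*ax
        return np.abs(cv2.GaussianBlur(sq(w,s,M,th).astype(np.float32),(0,0),1.5)-m0).sum()/m0.sum()
    for x0 in ([.1,0],[.4,0]):
        r=minimize(cost,x0,method="Nelder-Mead",options=dict(initial_simplex=[x0,[x0[0]+.15,0],[x0[0],4]]));print("tilt, slip mm",r.x,r.fun)
    print([ (t,round(cost([t,0]),3)) for t in (0,.1,.2,.3,.4,.5)])
E
python3 m10.py
```

```text
[ 0.5039 -0.2966  0.1213] [ 0.5384 -0.7881 -1.1981] 0.27199149576517867
[([285.2, 199.6, 73.8, 168.0], 0.6)]
0 (287, 240, 72, 145)
0.2 (287, 222, 72, 175)
0.42 (286, 204, 74, 202)
tilt, slip mm [ 0.3154 13.5137] 0.08458897471427917
tilt, slip mm [ 0.3108 13.6476] 0.08447570353746414
[(0, np.float32(0.421)), (0.1, np.float32(0.389)), (0.2, np.float32(0.347)), (0.3, np.float32(0.299)), (0.4, np.float32(0.246)), (0.5, np.float32(0.237))]
```

The lower part is hidden by the gripper (rows below about 360), so I'll refit on the visible rows only.

```bash
sed -i 's/^    def cost(x):/    m0[330:]=0\n    def cost(x):/; s/np.abs(cv2.GaussianBlur(sq(w,s,M,th).astype(np.float32),(0,0),1.5)-m0).sum()/np.abs(cv2.GaussianBlur(sq(w,s,M,th).astype(np.float32),(0,0),1.5)-m0)[:325].sum()/' m10.py; python3 m10.py
```

```text
[ 0.504  -0.2967  0.1213] [ 1.323  -0.4412 -1.4257] 0.27159484219924285
[([287.5, 201.7, 70.9, 162.9], 0.78)]
0 (287, 240, 72, 145)
0.2 (287, 222, 72, 175)
0.42 (286, 204, 74, 202)
tilt, slip mm [0.36   7.3995] 0.018208039924502373
tilt, slip mm [0.3583 7.5772] 0.018134355545043945
[(0, np.float32(0.397)), (0.1, np.float32(0.316)), (0.2, np.float32(0.23)), (0.3, np.float32(0.145)), (0.4, np.float32(0.061)), (0.5, np.float32(0.065))]
```

Request:
step_arm([
  [1, 0, 0],
  [2, 0, 0],
  [2.8, 0, 1.8],
  [3.6, 0, 3.6],
  [4.4, 0, 5.5],
  [5.2, 0, 7.3],
  [6, 0, 9.1],
], roll=[0, 0, 0, 0, 0, 0, 0], squeeze=25)

```text
time_s: 28.98
position: [0.5102, -0.297, 0.1118]
ee_rot: [-0.0, 0.999, -0.053, -0.0]
force: [1.2, -0.4, -2.0]
finger_gap: 0.277
grasp_force: 25.0
```

Request:
step_arm([
  [0.8, 0, 1.8],
  [1.6, 0, 3.6],
], roll=[0, 0])

```text
time_s: 29.22
position: [0.5118, -0.2969, 0.1088]
ee_rot: [-0.0, 0.999, -0.053, -0.0]
force: [-2.3, 1.2, 3.3]
finger_gap: 0.275
grasp_force: 25.0
```

```bash
python3 m10.py; python3 - <<'E'
from m4 import *
a=get_image("side");w=get_image("wrist");s=read_state()
for l in("coupler","nipple"): print(l,[(d["rect"],round(d["conf"],2)) for d in silhouettes(a,l)],[(d["rect"],round(d["conf"],2)) for d in silhouettes(w,l)])
yaw=-.1066;ax=R.from_euler("z",yaw).apply([-np.sin(.42),0,np.cos(.42)])
M=s["position"]+[0,0,.019]-.0591*ax;print("M",M,cv2.boundingRect(outline(a,None,M,ax,COU)),cv2.boundingRect(outline(w,s,M,ax,COU)))
E
```

```text
[ 0.5118 -0.2969  0.1088] [-2.3091  1.1737  3.297 ] 0.27497269118277456
[([286.8, 199.8, 71.3, 166.8], 0.66)]
0 (287, 240, 72, 145)
0.2 (287, 222, 72, 175)
0.42 (286, 204, 74, 202)
tilt, slip mm [0.3712 6.6608] 0.015810510143637657
tilt, slip mm [0.3717 6.6685] 0.015900596976280212
[(0, np.float32(0.394)), (0.1, np.float32(0.313)), (0.2, np.float32(0.227)), (0.3, np.float32(0.143)), (0.4, np.float32(0.06)), (0.5, np.float32(0.059))]
coupler [([292.7, 263.0, 16.4, 23.3], 0.72)] [([287.2, 199.9, 74.0, 163.4], 0.71), ([114.6, 0.0, 106.4, 37.2], 0.39)]
nipple [([298.4, 283.6, 9.8, 5.2], 0.47)] [([296.0, 190.9, 58.0, 27.6], 0.98)]
M [ 0.53565164 -0.29955871  0.07383026] (282, 251, 25, 35) (285, 204, 77, 202)
```

Request:
step_arm([
  [0.4, 0, 0.9],
  [0.8, 0, 1.8],
], roll=[0, 0], squeeze=45)

```text
time_s: 29.92
position: [0.5126, -0.2972, 0.1069]
ee_rot: [-0.0, 0.999, -0.053, -0.0]
force: [-3.1, 3.6, 4.7]
finger_gap: 0.271
grasp_force: 45.0
```

Request:
step_arm([
  [0.4, 0, 0.9],
  [0.8, 0, 1.8],
], roll=[0, 0])

```text
time_s: 30.18
position: [0.5133, -0.2972, 0.1051]
ee_rot: [-0.0, 0.999, -0.053, -0.0]
force: [-2.8, 3.7, 6.1]
finger_gap: 0.27
grasp_force: 45.0
```

Request:
step_arm([
  [0.4, 0, 0.9],
  [0.8, 0, 1.8],
], roll=[0, 0])

```text
time_s: 30.42
position: [0.5135, -0.2973, 0.1048]
ee_rot: [-0.0, 0.999, -0.053, -0.001]
force: [-13.0, 7.4, 24.7]
finger_gap: 0.275
grasp_force: 45.0
```

Force rose at the pin's rate and then hit a hard stop at the height the triangulation gave for home (0.0698). I'll ease off the excess and the side force, then check it holds.

Request:
step_arm([
  [-0.2, -0.3, -0.4],
  [-0.2, -0.3, -0.4],
  [-0.2, -0.3, -0.4],
  [-0.2, -0.3, -0.4],
], roll=[0, 0, 0, 0], squeeze=55)

```text
time_s: 30.92
position: [0.5135, -0.2973, 0.1049]
ee_rot: [-0.0, 0.999, -0.053, -0.0]
force: [-8.4, 5.9, 15.0]
finger_gap: 0.269
grasp_force: 55.0
```

```bash
python3 m10.py; python3 - <<'E'
from m4 import *
np.set_printoptions(precision=4,suppress=True)
a=get_image("side");t=get_image("top");s=read_state()
N=[(0,.0205),(.024,.0205)]+[(z+.024,r) for z,r in CAP]
print("nest pred side",cv2.boundingRect(outline(a,None,np.array([.422,.0335,0]),np.array([0,0,1.]),N)),"single",cv2.boundingRect(outline(a,None,np.array([.422,.0335,0]),np.array([0,0,1.]),CAP)))
for l in("dust_cap","spare_cap"): print(l,[(d["rect"],round(d["conf"],2)) for d in silhouettes(a,l)])
c=[248,215];m=thr(a["img"],(244,200,266,250),110);print(cv2.boundingRect(m.astype(np.uint8)))
print(s["position"],s["force"],s["torque"],s["time_s"])
E
```

```text
[ 0.5135 -0.2973  0.1049] [-8.3791  5.946  15.0431] 0.26892552415384563
[([286.3, 202.3, 73.7, 162.5], 0.61)]
0 (287, 240, 72, 145)
0.2 (287, 222, 72, 175)
0.42 (286, 204, 74, 202)
tilt, slip mm [0.3451 8.5264] 0.01803947426378727
tilt, slip mm [0.3443 8.4814] 0.018164433538913727
[(0, np.float32(0.39)), (0.1, np.float32(0.308)), (0.2, np.float32(0.222)), (0.3, np.float32(0.137)), (0.4, np.float32(0.056)), (0.5, np.float32(0.076))]
nest pred side (244, 213, 15, 32) single (245, 220, 14, 25)
dust_cap [([309.0, 319.1, 24.3, 27.9], 0.84), ([381.4, 312.8, 16.3, 24.5], 0.78), ([295.6, 391.2, 21.9, 38.9], 0.77), ([247.5, 215.9, 13.4, 19.8], 0.76)]
spare_cap [([247.3, 236.2, 10.5, 8.5], 0.66)]
(245, 213, 14, 31)
[ 0.5135 -0.2973  0.1049] [-8.3921  6.0675 16.0371] [1.4127 1.5567 0.0705] 31.175
```

Nested caps check out (31 px tall against 32 predicted). One numeric check that the sleeve really is on the collar: compare the visible nipple crescent with the home and not-home predictions.

```bash
python3 - <<'E'
from m4 import *
np.set_printoptions(precision=4,suppress=True)
s=read_state();w=get_image("wrist")
yaw=-.1066;ax=R.from_euler("z",yaw).apply([-np.sin(.42),0,np.cos(.42)])
M=s["position"]+[0,0,.019]-.0591*ax
co=outline(w,s,M,ax,COU)
N=[(-.006,.0165),(0,.0165),(0,.0085),(.0245,.0085)]
d=silhouettes(w,"nipple");print([(x["rect"],round(x["conf"],2)) for x in d])
dc=silhouettes(w,"coupler")[0]["mask"]
def rows(m): return [(y,int(np.nonzero(m[y])[0].min()),int(np.nonzero(m[y])[0].max())) for y in range(170,240,5) if m[y].any()]
print("nip",rows(d[0]["mask"])); print("coup",rows(dc)); print("couppred",rows(co))
for m in (0,.004,.008,.014):
    n=M-m*ax;k=(outline(w,s,n,ax,N)>0)&(co==0);print(m,n,cv2.boundingRect(k.astype(np.uint8)),rows(k))
for x in pinpoint(w,"manifold")[:1]: print(x, "manifold pred",proj(w,[.5527,-.3028,0],s))
E
```

```text
[([297.5, 195.6, 58.0, 25.4], 0.54), ([619.1, 208.9, 20.9, 60.1], 0.27)]
nip [(195, 324, 325), (200, 309, 340), (205, 301, 348), (210, 347, 351), (215, 350, 353), (220, 353, 353)]
coup [(205, 306, 340), (210, 298, 346), (215, 295, 349), (220, 292, 351), (225, 291, 353), (230, 291, 354), (235, 290, 356)]
couppred [(205, 312, 333), (210, 301, 343), (215, 296, 349), (220, 293, 352), (225, 291, 354), (230, 291, 355), (235, 290, 355)]
0 [ 0.5374 -0.2998  0.0699] (293, 198, 61, 23) [(200, 310, 335), (205, 302, 344), (210, 297, 349), (215, 294, 352), (220, 353, 353)]
0.004 [ 0.5391 -0.3     0.0662] (292, 194, 62, 28) [(195, 313, 333), (200, 303, 343), (205, 297, 348), (210, 295, 351), (215, 293, 352), (220, 353, 353)]
0.008 [ 0.5407 -0.3002  0.0626] (293, 190, 61, 31) [(190, 316, 329), (195, 304, 342), (200, 298, 347), (205, 295, 350), (210, 294, 352), (215, 293, 352), (220, 353, 353)]
0.014 [ 0.5431 -0.3004  0.0571] (293, 184, 60, 34) [(185, 312, 333), (190, 303, 342), (195, 298, 347), (200, 295, 350), (205, 294, 351), (210, 294, 352), (215, 293, 352)]
{'uv': [325.2, 183.4], 'conf': 0.72} manifold pred [[324.6245 183.4537]]
```

Crescent matches m ≈ 0–2 mm and the coupler outline matches a 0.42 rad tilt: it is home. Handing in.

```bash
python3 -c "
from station import *
print(hand_in())"
```

```text
the job is handed in; nothing more can be done
None
```

I handed the job in at about 31 s of the 50 s limit; `hand_in()` returned no verdict. My measurements show the dust cap nested on the upright spare, and the coupler on the nipple to within about 2 mm of the collar, pressed home with about 19 N and held at 55 N grip.

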